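# Build a level wedge packing and stand the prop jack on it

### The job

Build a level packing stack on the blue wedge that already lies on the bench: lay the other blue wedge on it turned end for end so that the top is level, then the two orange wedges the same way as a second pair, crosswise over the middle of the blue pair, all the right way up and with edges lined up by eye. Finally stand the red-headed prop jack upright on the middle of the stack, let go, and see that it stands still; do not shift the bottom wedge, never tip the jack over, and leave the other things on the bench alone.

Things in the scene. Friction and masses are not known exactly. Their poses are not given: they have to be found in the camera images.
- base_wedge: Blue aluminium wedge, 0.4 kg, loose and flat on the bench, yaw 2.3 to 4.7; the stack is built on it. 120 long (x), 50 wide (y, upright sides); flat underside, upper face sloping from 14 thick at the -x end (24 mid) to 34 at +x (9.46 deg). White band at the thick +x end. Origin: centre of underside, z square to it, up. Underside of an equal wedge, end for end, on the slope: level block 48 thick.
- blue_wedge: Same size and shape as base_wedge, same frame; blue paint. The mate of base_wedge. Starts lying on the rack with its length along the slope.
- orange_wedge_1: Same size and shape as base_wedge, same frame, orange paint. Starts lying on the rack with its length along the slope, thick end down the slope.
- orange_wedge_2: Same size and shape as base_wedge, same frame, orange paint; the mate of orange_wedge_1 and looks the same. Starts lying on the rack, thick end up the slope.
- rack: Fixed aluminium rack 310 wide (y). Plate slopes 30 deg, 150 along the slope, rising to +x; low side to the robot, with a lip 10 above the plate. The 3 wedges lie on the plate against the lip, about 100 apart along y (50 clear between), any order. Origin: centre of footprint on the bench; plate top 20 above bench at the lip (x=-65), 95 at the high edge.
- jack: Top-heavy prop jack standing on the bench, 115 tall, 0.45 to 0.7 kg: round steel foot 36 diameter, 8 thick; 20 stem with a brass collar; heavy red cylindrical head 50 diameter from 74 to 115 above the underside. Origin: centre of the foot's underside, z up its axis.
- wrench: Bystander, to be left alone: steel wrench, 170 mm long. Loose on the bench; origin near the middle of its underside.
- screwdriver: Bystander, to be left alone: screwdriver, 190 mm long. Loose on the bench; origin near the middle of its underside.
- oil: Bystander, to be left alone: white bottle with a red cap, 60 mm diameter, 150 mm tall. Loose on the bench; origin near the middle of its underside.
- paste: Bystander, to be left alone: grey jar, 64 mm diameter, 60 mm tall. Loose on the bench; origin near the middle of its underside.
- mug: Bystander, to be left alone: steel cup, 72 mm diameter, 85 mm tall. Loose on the bench; origin near the middle of its underside.
- vblock: Bystander, to be left alone: steel V-block, 70 x 50 x 50 mm, about 0.7 kg. Loose on the bench; origin near the middle of its underside.
There are look-alikes about, which are no part of the job. Leave any purple look-alike of the blue_wedge alone. Leave any purple look-alike of the jack alone.

How it is judged:
On the way, in this order (a step that is already met when the one before it is completed fails the run):
1. the second blue wedge lies end for end on the first, level on top, let go (x of blue_wedge in the frame of base_wedge between -0.015 and 0.015 m and y of blue_wedge in the frame of base_wedge between -0.012 and 0.012 m and z of blue_wedge in the frame of base_wedge between 0.018 and 0.03 m and angle between blue_wedge's own x axis and vertical between 1.6859 and 1.7859 rad and angle between blue_wedge's own z axis and vertical below 0.26 rad and angle between the x axis of blue_wedge and the x axis of base_wedge, either way round below 0.26 rad and linear speed of blue_wedge below 0.02 m/s and contact force between blue_wedge and the fingers below 0.1 N), for 0.2 s.
2. an orange wedge lies flat and crosswise on the middle of the blue pair, let go (((x of orange_wedge_1 in the frame of base_wedge between -0.018 and 0.018 m and y of orange_wedge_1 in the frame of base_wedge between -0.018 and 0.018 m and z of orange_wedge_1 in the frame of base_wedge between 0.042 and 0.054 m and angle between orange_wedge_1's own z axis and vertical below 0.05 rad and angle between the x axis of orange_wedge_1 and the y axis of base_wedge, either way round below 0.22 rad and linear speed of orange_wedge_1 below 0.02 m/s and contact force between orange_wedge_1 and the fingers below 0.1 N) or (x of orange_wedge_2 in the frame of base_wedge between -0.018 and 0.018 m and y of orange_wedge_2 in the frame of base_wedge between -0.018 and 0.018 m and z of orange_wedge_2 in the frame of base_wedge between 0.042 and 0.054 m and angle between orange_wedge_2's own z axis and vertical below 0.05 rad and angle between the x axis of orange_wedge_2 and the y axis of base_wedge, either way round below 0.22 rad and linear speed of orange_wedge_2 below 0.02 m/s and contact force between orange_wedge_2 and the fingers below 0.1 N))), for 0.2 s.
3. the other orange wedge lies end for end on it, level on top, let go (((x of orange_wedge_1 in the frame of base_wedge between -0.018 and 0.018 m and y of orange_wedge_1 in the frame of base_wedge between -0.018 and 0.018 m and z of orange_wedge_1 in the frame of base_wedge between 0.042 and 0.054 m and angle between orange_wedge_1's own z axis and vertical below 0.05 rad and angle between the x axis of orange_wedge_1 and the y axis of base_wedge, either way round below 0.22 rad and x of orange_wedge_2 in the frame of orange_wedge_1 between -0.015 and 0.015 m and y of orange_wedge_2 in the frame of orange_wedge_1 between -0.012 and 0.012 m and z of orange_wedge_2 in the frame of orange_wedge_1 between 0.018 and 0.03 m and angle between orange_wedge_2's own x axis and vertical between 1.6859 and 1.7859 rad and angle between orange_wedge_2's own z axis and vertical below 0.26 rad and angle between the x axis of orange_wedge_2 and the x axis of orange_wedge_1, either way round below 0.26 rad) or (x of orange_wedge_2 in the frame of base_wedge between -0.018 and 0.018 m and y of orange_wedge_2 in the frame of base_wedge between -0.018 and 0.018 m and z of orange_wedge_2 in the frame of base_wedge between 0.042 and 0.054 m and angle between orange_wedge_2's own z axis and vertical below 0.05 rad and angle between the x axis of orange_wedge_2 and the y axis of base_wedge, either way round below 0.22 rad and x of orange_wedge_1 in the frame of orange_wedge_2 between -0.015 and 0.015 m and y of orange_wedge_1 in the frame of orange_wedge_2 between -0.012 and 0.012 m and z of orange_wedge_1 in the frame of orange_wedge_2 between 0.018 and 0.03 m and angle between orange_wedge_1's own x axis and vertical between 1.6859 and 1.7859 rad and angle between orange_wedge_1's own z axis and vertical below 0.26 rad and angle between the x axis of orange_wedge_1 and the x axis of orange_wedge_2, either way round below 0.26 rad)) and linear speed of each of orange_wedge_1, orange_wedge_2 below 0.02 m/s and contact force between each of orange_wedge_1, orange_wedge_2 and the fingers below 0.1 N), for 0.2 s.
4. the jack stands upright on the middle of the stack, let go and still for a second (horizontal distance between jack and orange_wedge_1 below 0.02 m and horizontal distance between jack and orange_wedge_2 below 0.02 m and z of jack in the frame of base_wedge between 0.088 and 0.104 m and angle between jack's own z axis and vertical below 0.06 rad and linear speed of jack below 0.02 m/s and contact force between jack and the fingers below 0.1 N), for 1 s.
At the end, for the whole second after the job is handed in: Wedges at rest, right way up: each pair end for end, centred (15 mm along, 12 mm across), in line (11 deg), tops level (3 deg); orange pair crosswise (12 deg), centred (18 mm). Bottom wedge within 25 mm of its start. Jack upright (3 deg) on top, within 20 mm of both orange middles, still, let go (all of step 1 and all of step 3 and all of step 4 and distance of base_wedge from where it was at the start of the episode below 0.025 m and angle between base_wedge's own z axis and vertical below 0.04 rad); the robot touches nothing.
It fails at once if the jack is tipped (over 35 degrees) (angle between jack's own z axis and vertical above 0.6 rad).
It fails at once if the bottom wedge is shifted by more than 40 mm (distance of base_wedge from where it was at the start of the episode above 0.04 m).
It fails at once if a bystander is shifted by more than 30 mm (distance of any of wrench, screwdriver, oil, paste, mug, vblock from where it was at the start of the episode above 0.03 m).
It also fails if it takes over 72 s, if anything falls off the work surface, if the arm or the gripper's body presses on something with over 40 N, if the wrist force passes 120 N, or if a joint passes its speed limit or range.

### The arm

A 6-joint arm with a two-finger parallel gripper is mounted at the origin on the work surface. World frame = base frame: x ahead of the robot, y to its left, z up, the work surface at z = 0. Lengths are in m, angles in rad, forces in N, time in s.
With the tool pointing down it reaches from about 0.35 to 1 m from the base axis. Payload 7.1 kg.
Tool frame: the origin (TCP) lies on the centre line of the jaws, within the pads' length; the fingertips stand 25 mm ahead of it and the grasp point (between the pads) lies 6 mm ahead of it; z points along the fingers, y is the line along which they close (so a half turn about z gives the same grasp; the last joint's range is limited). The gripper opens to 85 mm and grips with 20 to 120 N. Pads are 22 mm wide; open, the fingers measure 114 mm over their backs; the gripper's body (76 mm by 85 mm) begins 54 mm behind the grasp point. The pads swing forward as they close: fully open they stand 13 mm farther back than shut.
Start: joints at [-1.154, 0.423, 1.63, -0, 1.089, -0.019], TCP at [0.264, -0.567, 0.222] pointing down, gripper open.
Joint ranges: [-3, 3], [-0.9, 2.11], [0.09, 2.58], [-1.31, 4.45], [0.11, 2.69], [-2.54, 2.54]. Speed limits (rad/s): [2.39, 2.39, 3.01, 3.14, 3.14, 3.14].

### API

Orientations are given as [roll, pitch, yaw] about the fixed x, y, z axes, in that order (R = Rz(yaw) Ry(pitch) Rx(roll)).
In Python, from cell import * gives the robot as it stands. Calls block until the motion is done:
- movep(position, orientation): joint-space move of the TCP to a pose.
- servo_line(position, rotation=None, rate=0.15, until_force=None): straight line of the TCP; rotation=None keeps the orientation; rate is the mean speed in m/s. With until_force (N) it stops when the force on the tool has changed by that much, and returns True; else False.
- move_joints(angles): joint-space move.
- ungrasp() and gripper_close(): open the fingers fully, or close them until they stop; the grip force is fixed at half the most.
- sleep(seconds).
- ik(position, orientation): joint angles nearest the present ones, or None.
- state(): the state.
- get_image(name): name is "scene" or "top" or "wrist"; returns the picture (384x512x3 uint8, blue, green, red); there is no depth.
- camera_model(name): a dict with "camera_matrix" (3x3 intrinsics, pixels), "pose" (4x4, takes a point from camera to world coordinates); the wrist camera has in their place "mount" (4x4, takes a point from camera to tool coordinates, whose origin is the TCP and whose axes are the flange's). Camera axes: x right, y down, z forward; pixel columns grow to the right and rows downward; lengths in m; the calibration is good to about 2 mm. The wrist camera is an equidistant fisheye: a pixel r from the principal point sees the ray r / f radians off the axis. A picture is of the moment at which its call begins: read the wrist's pose just before it. camera_model takes no time and is no camera call.
A pose or a line that the arm cannot do raises Unreachable and nothing moves.
- close_job(): hands the job in; it is judged then, once.
Trained networks look in the newest picture that a camera, given by its name, has taken for a name from the list of things; names that differ only in an ending like _2 or _b are one class to them, and where a whole thing is asked for, a point or a joint stands for the part that bears it (a point fixed in the world has none). Each returns a list of dicts, best first, with "score" (0 to 1); they miss things now and then, are a little off and sometimes report something else, mostly with a low value. They report only what shows in the picture. A call takes as long as a camera call. They do not tell look-alikes from the thing itself.
- boxes_of(camera, label): "box" ([left, top, width, height] in pixels, round what is visible of it).
- regions_of(camera, label): "pixels" (384x512 bool, what is visible of it) and "box" ([left, top, width, height] in pixels, round what is visible of it).
The state is a dict: "time": time; "qpos": joint angles; "joint_velocities": joint speeds; "joint_efforts": joint torques, N m; "tool_pos": TCP position; "tcp_rot": TCP orientation; "force": force on the tool from outside, world axes, zero at the start; "moment": the same for the moment, N m; "grip_width": opening from 0.0 (shut) to 1.0 (fully open); "gripper_force": force on a finger pad.
Only numpy, scipy, OpenCV 4.12 (cv2) and the standard library are available. Lean on these libraries where they do the work, as an engineer would, in place of code of your own. Each camera call takes 0.05 s, during which the arm holds its last target. There are 200 camera calls.

## Working session

There is one attempt and no reset: what is moved stays moved. The work goes in short steps, each a Python script; the robot and the scene stay as the last script left them, time stands still between calls to the robot, and variables do not carry over. Pictures are saved under pics/ and viewed, at most 10 in all, crops included, and the job is handed in when it is done.

```bash
ls; mkdir -p pics
python3 - <<'E'
from cell import *
import cv2,numpy as np
a=get_image("scene");b=get_image("top")
cv2.imwrite("pics/scene.png",a)
cv2.imwrite("pics/top.png",cv2.resize(b,(800,600),interpolation=cv2.INTER_CUBIC))
np.set_printoptions(precision=4,suppress=True)
for n in("scene","top","wrist"):print(n,camera_model(n))
print(state())
E
```

```text
pics
scene {'camera_matrix': array([[361.498 ,   0.    , 255.5389],
       [  0.    , 361.498 , 193.2637],
       [  0.    ,   0.    ,   1.    ]]), 'pose': array([[-0.6268,  0.6742, -0.3906,  0.8955],
       [ 0.7791,  0.5353, -0.3262,  0.2967],
       [-0.0108, -0.5088, -0.8608,  0.8769],
       [ 0.    ,  0.    ,  0.    ,  1.    ]])}
top {'camera_matrix': array([[467.0597,   0.    , 248.2408],
       [  0.    , 467.0597, 186.7046],
       [  0.    ,   0.    ,   1.    ]]), 'pose': array([[-0.0052, -0.9868,  0.1619,  0.3411],
       [-1.    ,  0.005 , -0.0018, -0.0112],
       [ 0.001 , -0.1619, -0.9868,  1.2427],
       [ 0.    ,  0.    ,  0.    ,  1.    ]])}
wrist {'camera_matrix': array([[297.3186,   0.    , 259.4992],
       [  0.    , 297.3186, 192.7824],
       [  0.    ,   0.    ,   1.    ]]), 'mount': array([[ 0.001 , -0.9529, -0.3033,  0.077 ],
       [ 1.    ,  0.0014, -0.0013, -0.0006],
       [ 0.0017, -0.3033,  0.9529, -0.152 ],
       [ 0.    ,  0.    ,  0.    ,  1.    ]])}
{'time': 0.1, 'qpos': array([-1.154 ,  0.4238,  1.6307, -0.    ,  1.0886, -0.019 ]), 'joint_velocities': array([-0.0004, -0.0018, -0.0022, -0.0026, -0.0005,  0.0007]), 'joint_efforts': array([  0.0007, -55.8416, -28.2446,  -0.0001,   0.003 ,  -0.    ]), 'tool_pos': array([ 0.2636, -0.5661,  0.2214]), 'tcp_rot': array([-3.1401, -0.    ,  0.4358]), 'force': array([ 0.0498,  0.397 , -0.1353]), 'moment': array([-0.022 ,  0.0033,  0.0732]), 'gripper_force': 0.0, 'grip_width': 0.9998863449730957}
```

View pics/top.png

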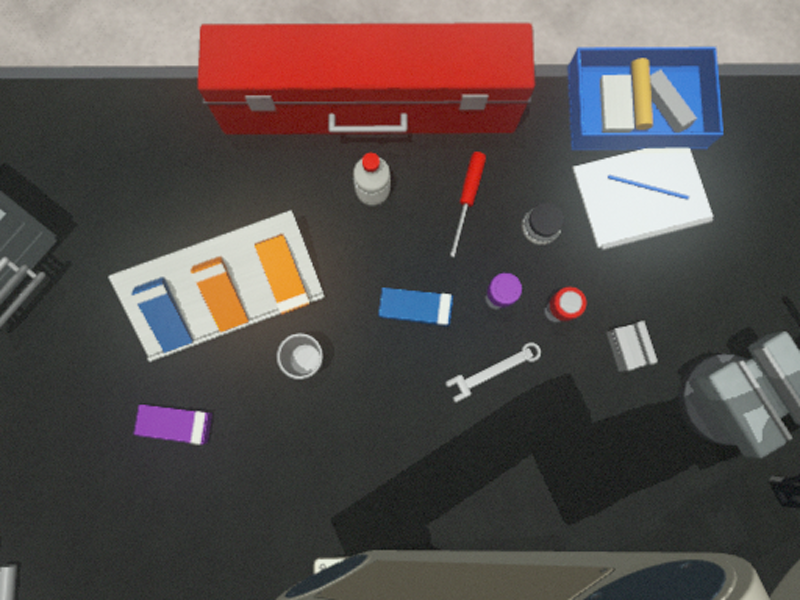

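View pics/scene.png

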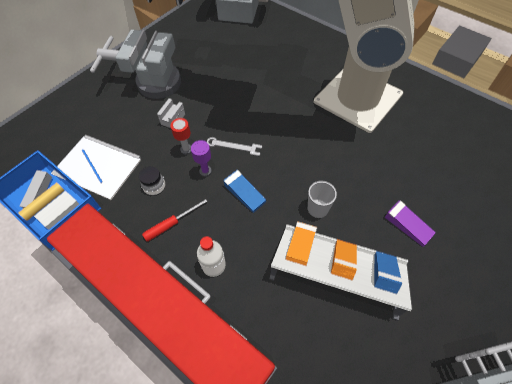

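The top picture (800×600) shows the base wedge at (415,306), its white thick end to the right (−y). On the rack, left to right, are blue (165,313) with its thick end up, orange (220,295) thick end up, and orange (280,270) thick end down. The red jack is at (568,303) and its purple look-alike at (505,290). The scene picture agrees with this. Next I fit the models to the masks in both views.

```bash
cat > h.py <<'E'
from cell import *
import cv2,numpy as np
from scipy.spatial.transform import Rotation as R
from scipy.optimize import minimize
np.set_printoptions(precision=4,suppress=True)
V=np.array([[x,y,z] for x,t in((-.06,.014),(.06,.034)) for y in(-.025,.025) for z in(0,t)])
def circ(r,z):
    a=np.linspace(0,2*np.pi,24,endpoint=False);return np.c_[r*np.cos(a),r*np.sin(a),0*a+z]
JACK=[np.r_[circ(.018,0),circ(.018,.008)],np.r_[circ(.01,0),circ(.01,.08)],np.r_[circ(.025,.074),circ(.025,.115)]]
def proj(cam,P):
    m=camera_model(cam);T=m["pose"];p=(P-T[:3,3])@T[:3,:3]
    q=p@m["camera_matrix"].T;return q[:,:2]/q[:,2:]
S=4
def sil(cam,parts):
    im=np.zeros((384*S,512*S),np.uint8)
    for P in parts:
        h=cv2.convexHull(((proj(cam,P)+.5)*S-.5).astype(np.float32))
        cv2.fillConvexPoly(im,np.round(h*16).astype(np.int32),255,shift=4)
    return cv2.resize(im,(512,384),interpolation=cv2.INTER_AREA)/255.
def iou(m,s): return np.minimum(m,s).sum()/np.maximum(m,s).sum()
def put(P,T): return P@T[:3,:3].T+T[:3,3]
def pose(p,Rm):
    T=np.eye(4);T[:3,:3]=Rm;T[:3,3]=p;return T
def Rz(a): return R.from_euler('z',a).as_matrix()
def rackT(r,y,flip,s=.06):  # r=x,y,yaw of rack
    Rr=Rz(r[2])@R.from_euler('y',-np.pi/6).as_matrix()
    p=np.array([r[0],r[1],0])+Rz(r[2])@[-.065+s*np.cos(np.pi/6),y,.02+s*.5]
    return pose(p,Rr@Rz(np.pi if flip else 0))
E
python3 - <<'E'
from h import *
import pickle
D={}
for c in("top","scene"):
    im=get_image(c)
    for l in("base_wedge","blue_wedge","orange_wedge_1","jack","rack"):
        for r in regions_of(c,l):
            m=r["pixels"];ys,xs=np.nonzero(m);col=np.median(im[m],axis=0)
            print(c,l,round(r["score"],2),[round(float(v)) for v in r["box"]],m.sum(),col)
            D.setdefault((c,l),[]).append((r["score"],m,col))
pickle.dump(D,open("d.pkl","wb"))
E
```

```text
top blue_wedge 0.9 [90, 259, 43, 29] 934 [180.  78. 150.]
top blue_wedge 0.69 [84, 179, 38, 44] 1073 [160. 112.  73.]
top orange_wedge_1 0.74 [122, 163, 37, 52] 988 [ 51. 137. 220.]
top orange_wedge_1 0.59 [164, 149, 31, 48] 951 [ 51. 157. 235.]
top jack 0.97 [348, 187, 26, 14] 445 [ 71.  71. 196.]
top jack 0.83 [311, 174, 21, 24] 416 [189.  89. 160.]
top rack 0.7 [75, 133, 133, 97] 4549 [206. 216. 213.]
scene base_wedge 0.71 [225, 175, 40, 37] 807 [201. 137.  76.]
scene blue_wedge 0.91 [373, 252, 29, 46] 986 [169. 111.  60.]
scene blue_wedge 0.76 [384, 201, 48, 45] 994 [200.  91. 168.]
scene blue_wedge 0.26 [195, 238, 29, 39] 834 [153.  156.5 179. ]
scene orange_wedge_1 0.94 [287, 221, 29, 41] 787 [ 54. 158. 250.]
scene orange_wedge_1 0.57 [329, 239, 26, 44] 809 [ 47. 143. 232.]
scene jack 0.68 [173, 120, 17, 37] 452 [ 63.5  66.  115. ]
scene jack 0.6 [192, 142, 21, 33] 546 [102.  57.  82.]
scene rack 0.7 [272, 227, 138, 94] 3755 [222. 226. 226.]
```

```bash
cat > fit.py <<'E'
from h import *
import pickle
D=pickle.load(open("d.pkl","rb"))
top=get_image("top");bm=np.zeros((384,512),bool);bm[178:214,236:296]=top[178:214,236:296].max(2)>75
n,lab=cv2.connectedComponents(bm.astype(np.uint8));k=max(range(1,n),key=lambda i:(lab==i).sum());bm=lab==k
print("basemask",bm.sum(),np.argwhere(bm).min(0),np.argwhere(bm).max(0))
def cost(items): return -np.mean([iou(m,sil(c,p)) for c,m,p in items])
def nm(f,x0,st):
    x0=np.array(x0,float)
    for _ in range(2):
        sx=np.vstack([x0]+[x0+np.eye(len(x0))[i]*st[i] for i in range(len(x0))])
        r=minimize(f,x0,method="Nelder-Mead",options=dict(initial_simplex=sx,xatol=1e-4,fatol=1e-5,maxiter=500));x0=r.x
    return r.x,r.fun
def ray(u,v,z):
    m=camera_model("top");d=m["pose"][:3,:3]@np.linalg.solve(m["camera_matrix"],[u,v,1]);o=m["pose"][:3,3]
    return (o+d*(z-o[2])/d[2])[:2]
b0=ray(266,196,.024)
M=[("top",bm),("scene",D["scene","base_wedge"][0][1])]
for sel in(M,M[:1],M[1:]):
    print("base",nm(lambda v:cost([(c,m,[put(V,pose([v[0],v[1],0],Rz(v[2])))]) for c,m in sel]),[*b0,np.radians(-95)],[.01,.01,.1]))
j0=ray(364,194,.1)
J=[("top",D["top","jack"][0][1]),("scene",D["scene","jack"][0][1])]
for sel in(J,J[:1],J[1:]):
    print("jack",nm(lambda v:cost([(c,m,[q+[v[0],v[1],0] for q in JACK]) for c,m in sel]),j0,[.01,.01]))
j0=ray(323,186,.1)
print("purple",nm(lambda v:cost([(c,D[c,"jack"][1][1],[q+[v[0],v[1],0] for q in JACK]) for c in("top","scene")]),j0,[.01,.01]))
W=[("top",D["top","blue_wedge"][1][1],0),("top",D["top","orange_wedge_1"][0][1],1),("top",D["top","orange_wedge_1"][1][1],2),
("scene",D["scene","blue_wedge"][0][1],0),("scene",D["scene","orange_wedge_1"][1][1],1),("scene",D["scene","orange_wedge_1"][0][1],2)]
r0=ray(138,183,.055)
for sel in(W,W[:3],W[3:]):
    f=lambda v:cost([(c,m,[put(V,rackT(v[:3],v[3+i],i==2))]) for c,m,i in sel])
    x,fv=nm(f,[*r0,np.radians(20),.1,0,-.1],[.01,.01,.1,.01,.01,.01]);print("rack",x,fv)
    if sel is W:
        print([round(iou(m,sil(c,[put(V,rackT(x[:3],x[3+i],i==2))])),3) for c,m,i in W])
        corner=np.array([[65,155,95],[65,-155,95],[-65,-155,20],[-65,155,20]])/1e3@Rz(x[2]).T+[x[0],x[1],0]
        print(proj("top",corner)*800/512)
        for c in("top","scene"):
            for i in range(3): # per-wedge free fit, in plate
                m=[a[1] for a in W if a[0]==c and a[2]==i][0]
                y,g=nm(lambda v:cost([(c,m,[put(V,rackT([x[0],x[1],x[2]],v[1],i==2,v[0])@pose([0,0,0],Rz(v[2])))])]),[.06,x[3+i],0],[.005,.005,.05])
                print(" free",c,i,y-[.06,x[3+i],0],g)
E
python3 fit.py
```

```text
basemask 933 [184 242] [208 289]
base (array([ 0.5186, -0.0586, -1.7048]), np.float64(-0.9328485227905925))
base (array([ 0.5189, -0.0587, -1.7089]), np.float64(-0.9582987131631053))
base (array([ 0.5187, -0.0564, -1.6952]), np.float64(-0.9121944721944723))
jack (array([ 0.5093, -0.298 ]), np.float64(-0.9035408065248436))
jack (array([ 0.5089, -0.2978]), np.float64(-0.9370601447466934))
jack (array([ 0.5095, -0.298 ]), np.float64(-0.8754658314090401))
purple (array([ 0.5315, -0.1976]), np.float64(-0.9343450031917505))Traceback (most recent call last):
  File "fit.py", line 32, in <module>
    x,fv=nm(f,[*r0,np.radians(20),.1,0,-.1],[.01,.01,.1,.01,.01,.01]);print("rack",x,fv)
         ~~^^^^^^^^^^^^^^^^^^^^^^^^^^^^^^^^^^^^^^^^^^^^^^^^^^^^^^^^^^
  File "fit.py", line 12, in nm
    r=minimize(f,x0,method="Nelder-Mead",options=dict(initial_simplex=sx,xatol=1e-4,fatol=1e-5,maxiter=500));x0=r.x
    res = _minimize_neldermead(fun, x0, args, callback, bounds=bounds,
                               **options)
    fsim[k] = func(sim[k])
              ~~~~^^^^^^^^
    fx = function(np.copy(x), *(wrapper_args + args))
  File "fit.py", line 31, in <lambda>
    f=lambda v:cost([(c,m,[put(V,rackT(v[:3],v[3+i],i==2))]) for c,m,i in sel])
               ~~~~^^^^^^^^^^^^^^^^^^^^^^^^^^^^^^^^^^^^^^^^^^^^^^^^^^^^^^^^^^^^
  File "fit.py", line 7, in cost
    def cost(items): return -np.mean([iou(m,sil(c,p)) for c,m,p in items])
                                            ~~~^^^^^
  File "h.py", line 17, in sil
    h=cv2.convexHull(((proj(cam,P)+.5)*S-.5).astype(np.float32))
                       ~~~~^^^^^^^
  File "h.py", line 11, in proj
    m=camera_model(cam);T=m["pose"];p=(P-T[:3,3])@T[:3,:3]
ValueError: time passes only in moves, steps and waits
```

```bash
sed -i 's/^def proj/import functools\nfrom cell import camera_model as _cm\ncamera_model=functools.cache(_cm)\ndef proj/' h.py
sed -i '/^for sel in(M/,/^print("purple"/d' fit.py; python3 fit.py
```

```text
basemask 934 [184 242] [208 289]
rack [ 0.5507  0.2652  0.3522  0.1015  0.0036 -0.1036] -0.936719197341861
[np.float64(0.955), np.float64(0.955), np.float64(0.941), np.float64(0.952), np.float64(0.937), np.float64(0.881)]
[[108.5973 275.3169]
 [291.6899 209.6722]
 [322.65   291.207 ]
 [148.1566 355.1212]]
 free top 0 [ 0.0004  0.     -0.0027] -0.9577886837901477
 free top 1 [ 0.0001 -0.0007  0.0047] -0.9612621212882478
 free top 2 [ 0.0005 -0.0001 -0.0136] -0.9481723370979025
 free scene 0 [-0.0004 -0.0004  0.0195] -0.9549880724257948
 free scene 1 [-0.0008  0.0009 -0.0113] -0.9543379630918251
 free scene 2 [-0.0036 -0.0004 -0.0007] -0.8910709271384446
rack [ 0.5519  0.2627  0.3496  0.1042  0.0057 -0.1009] -0.9534239177991553
rack [ 0.5505  0.2639  0.3485  0.1027  0.0053 -0.1029] -0.9298392138956976
```

```bash
cat >> h.py <<'E'
RACK=np.array([.5507,.2645,.351]);YO=[.1022,.0045,-.103]
BASE=np.array([.5187,-.058,0]);BY=-1.705;JK=np.array([.5093,-.298])
D1=np.diag([1,-1,-1.]);D2=np.diag([-1,1,-1.])
def tool(T,h,D,dx=0):  # TCP pose h above the underside of a wedge at T
    Rm=T[:3,:3]@D; return T[:3,3]+T[:3,:3]@[dx,0,h], R.from_matrix(Rm).as_euler('xyz')
def st(*k):
    s=state();print([(q,np.round(s[q],4)) for q in("time",)+k])
    return s
TILT=R.from_euler('y',np.radians(9.4623)).as_matrix()
TGT=[pose(BASE+[0,0,.024],Rz(BY+np.pi)@TILT),   # blue_wedge
     pose(BASE+[0,0,.048],Rz(BY+np.pi/2)),       # orange lower
     pose(BASE+[0,0,.072],Rz(BY-np.pi/2)@TILT)]  # orange upper
E
python3 - <<'E'
from h import *
for i in range(3):
    T=rackT(RACK,YO[i],i==2)
    for D in(D1,D2):
        for t,h in((T,.14),(T,.02),(TGT[i],.1),(TGT[i],.02)):
            p,o=tool(t,h,D);q=ik(p,o);print(i,D[0,0],p,o,q)
E
```

```text
0 1.0 [0.4376 0.3319 0.1712] [ 3.1416 -0.5236  0.351 ] None
0 1.0 [0.4939 0.3525 0.0673] [ 3.1416 -0.5236  0.351 ] None
0 1.0 [ 0.5209 -0.0417  0.1226] [3.1416 0.1651 1.4366] [-0.0058  0.4324  1.9147 -0.2231  0.8283  0.2824]
0 1.0 [ 0.5191 -0.0547  0.0437] [3.1416 0.1651 1.4366] [-0.0306  0.5677  1.9439 -0.2682  0.6649  0.318 ]
0 -1.0 [0.4376 0.3319 0.1712] [-3.1416  0.5236 -2.7906] [ 0.7325  0.2584  2.168  -0.7079  0.2904 -0.5496]
0 -1.0 [0.4939 0.3525 0.0673] [-3.1416  0.5236 -2.7906] None
0 -1.0 [ 0.5209 -0.0417  0.1226] [-3.1416 -0.1651 -1.705 ] None
0 -1.0 [ 0.5191 -0.0547  0.0437] [-3.1416 -0.1651 -1.705 ] None
1 1.0 [0.4712 0.2402 0.1712] [ 3.1416 -0.5236  0.351 ] [ 0.4893  0.2216  2.2241 -0.3752  0.1893  2.0599]
1 1.0 [0.5275 0.2608 0.0673] [ 3.1416 -0.5236  0.351 ] None
1 1.0 [ 0.5187 -0.058   0.148 ] [ 3.1416  0.     -0.1342] [-0.1342  0.378   1.9114 -0.      0.8522  1.5708]
1 1.0 [ 0.5187 -0.058   0.068 ] [ 3.1416  0.     -0.1342] [-0.1342  0.5121  1.9466 -0.      0.6829  1.5708]
1 -1.0 [0.4712 0.2402 0.1712] [-3.1416  0.5236 -2.7906] [ 0.4893  0.2216  2.2241 -0.3752  0.18
[... 338 characters left out ...]
] [ 0.2007  0.2179  2.2296  0.4063  0.1905 -2.1009]
2 1.0 [0.5645 0.1599 0.0673] [ 3.1416  0.5236 -2.7906] None
2 1.0 [ 0.5024 -0.0558  0.1706] [3.1416 0.1651 3.0074] [-0.1342  0.258   2.0401 -0.      0.6784 -1.5707]
2 1.0 [ 0.5154 -0.0576  0.0917] [3.1416 0.1651 3.0074] [-0.1342  0.4186  2.0571 -0.      0.5008 -1.5707]
2 -1.0 [0.5081 0.1392 0.1712] [ 3.1416 -0.5236  0.351 ] [0.2007 0.2179 2.2296 0.4063 0.1905 1.0406]
2 -1.0 [0.5645 0.1599 0.0673] [ 3.1416 -0.5236  0.351 ] None
2 -1.0 [ 0.5024 -0.0558  0.1706] [ 3.1416 -0.1651 -0.1342] [-0.1342  0.258   2.0401 -0.      0.6784  1.5709]
2 -1.0 [ 0.5154 -0.0576  0.0917] [ 3.1416 -0.1651 -0.1342] [-0.1342  0.4186  2.0571 -0.      0.5008  1.5709]
```

```bash
cat >> h.py <<'E'
def tool2(T,h,up,D,tilt,a=0):
    """grasp line: point h above underside at wedge middle; tool leaning tilt (rad) from wedge normal toward wedge x*up; a = backed off along tool"""
    Rm=T[:3,:3]@R.from_euler('y',up*tilt).as_matrix()@D
    return T[:3,3]+T[:3,:3]@[0,0,h]-a*Rm[:,2], R.from_matrix(Rm).as_euler('xyz')
E
python3 - <<'E'
from h import *
for i in range(3):
    T=rackT(RACK,YO[i],i==2);up=-1 if i==2 else 1
    for D in(D1,D2):
        for d in(10,15,20,25,30):
            r=[]
            for t,h,a in((T,.03,.1),(T,.03,0),(T,.015,0),(TGT[i],.03,.08),(TGT[i],.015,0)):
                q=ik(*tool2(t,h,up,D,np.radians(d),a));r.append(None if q is None else np.round(q,2))
            print(i,D[0,0],d,r[2],[x is not None for x in r], r[4])
E
```

```text
0 1.0 10 [ 0.65  0.54  1.98 -0.35  0.3   2.19] [True, True, True, True, True] [ 0.07  0.61  1.93 -0.5   0.74  0.6 ]
0 1.0 15 [ 0.64  0.55  1.93 -0.18  0.42  2.01] [True, True, True, True, True] [ 0.11  0.63  1.91 -0.6   0.8   0.71]
0 1.0 20 [ 0.62  0.57  1.87 -0.09  0.54  1.92] [True, True, True, True, True] [ 0.15  0.66  1.9  -0.67  0.86  0.8 ]
0 1.0 25 [ 0.61  0.59  1.81 -0.04  0.66  1.86] [True, True, True, True, True] [ 0.19  0.69  1.88 -0.73  0.93  0.88]
0 1.0 30 [ 0.6   0.61  1.75 -0.    0.78  1.82] [True, True, True, True, True] [ 0.23  0.73  1.86 -0.78  1.    0.95]
0 -1.0 10 [ 0.65  0.54  1.98 -0.35  0.3  -0.95] [True, True, True, False, False] None
0 -1.0 15 [ 0.64  0.55  1.93 -0.18  0.42 -1.13] [True, True, True, True, True] [ 0.11  0.63  1.91 -0.6   0.8  -2.43]
0 -1.0 20 [ 0.62  0.57  1.87 -0.09  0.54 -1.22] [True, True, True, True, True] [ 0.15  0.66  1.9  -0.67  0.86 -2.34]
0 -1.0 25 [ 0.61  0.59  1.81 -0.04  0.66 -1.28] [True, True, True, True, True] [ 0.19  0.69  1.88 -0.73  0.93 -2.26]
0 -1.0 30 [ 0.6   0.61  1.75 -0.    0.78 -1.32] [True, True, True, True, True] [ 0.
[... 1639 characters left out ...]
1.76  0.    1.06 -1.57]
2 1.0 30 [ 0.26  0.59  1.8  -0.    0.75 -1.67] [True, True, True, True, True] [-0.13  0.63  1.7   0.    1.17 -1.57]
2 -1.0 10 [0.24 0.52 2.04 0.17 0.24 1.3 ] [True, True, True, True, True] [-0.13  0.48  1.94  0.    0.73  1.57]
2 -1.0 15 [0.24 0.53 1.98 0.08 0.38 1.39] [True, True, True, True, True] [-0.13  0.51  1.88  0.    0.85  1.57]
2 -1.0 20 [0.25 0.54 1.92 0.04 0.51 1.44] [True, True, True, True, True] [-0.13  0.55  1.82  0.    0.96  1.57]
2 -1.0 25 [0.25 0.56 1.86 0.01 0.63 1.46] [True, True, True, True, True] [-0.13  0.59  1.76  0.    1.06  1.57]
2 -1.0 30 [ 0.26  0.59  1.8  -0.    0.75  1.48] [True, True, True, True, True] [-0.13  0.63  1.7   0.    1.17  1.57]
```

```bash
cat > pick.py <<'E'
from h import *
def pick(i,D,touch,hz,tilt=np.radians(15)):
    T=rackT(RACK,YO[i],i==2);up=-1 if i==2 else 1
    P=lambda h,a=0:tool2(T,h,up,D,tilt,a)
    movep(*P(.03,.09)); st()
    if touch:
        servo_line(P(.03,.012)[0],rate=.2)
        hit=servo_line(P(.03,-.03)[0],rate=.03,until_force=6)
        s=st("force"); h=float(T[:3,2]@(s["tool_pos"]-T[:3,3])); print("hit",hit,"h",h)
        servo_line(P(h+hz)[0],rate=.1)
    else:
        servo_line(P(hz)[0],rate=.2)
    f0=state()["force"]
    gripper_close(); s=st("grip_width","gripper_force","force");print("df",s["force"]-f0,"h",T[:3,2]@(s["tool_pos"]-T[:3,3]))
E
python3 - <<'E'
from pick import *
pick(0,D1,True,.010)
E
```

```text
[('time', np.float64(4.05))]
[('time', np.float64(6.1417)), ('force', array([ 0.1967, -0.1605, -0.637 ]))]
hit False h 0.0011501109926098105
[('time', np.float64(6.8833)), ('grip_width', np.float64(0.5461)), ('gripper_force', np.float64(60.0505)), ('force', array([-4.4304, -1.1443,  7.918 ]))]
df [-4.6237 -1.3241  7.9362] h 0.011596160311583942
```

Run:
```python
from h import *
a=get_image("scene")[170:330,250:450];b=get_image("wrist")
a=cv2.resize(a,(480,384),interpolation=cv2.INTER_CUBIC)
cv2.imwrite("pics/g1.png",cv2.resize(np.hstack([a,b]),(800,310)))
s=st("tool_pos","tcp_rot")
```

```text
[('time', np.float64(6.9833)), ('tool_pos', array([0.4977, 0.354 , 0.06  ])), ('tcp_rot', array([ 3.1415, -0.2615,  0.3511]))]
```

View pics/g1.png

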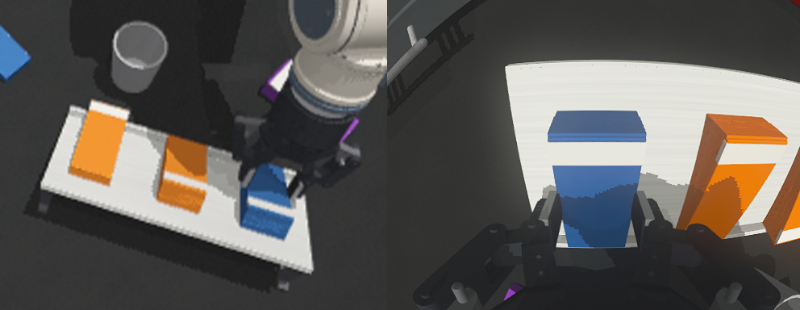

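The picture shows both pads on the sides of the blue wedge. Its thick top edge runs from (548,140) to (646,140). I'll compare that with the projected model before lifting.

```bash
cat >> h.py <<'E'
def wproj(P,tp,tr):
    m=camera_model("wrist");W=pose(tp,R.from_euler('xyz',tr).as_matrix())@m["mount"]
    p=(P-W[:3,3])@W[:3,:3];K=m["camera_matrix"];rho=np.hypot(p[:,0],p[:,1]);th=np.arctan2(rho,p[:,2])
    return np.c_[K[0,2]+K[0,0]*th*p[:,0]/rho,K[1,2]+K[1,1]*th*p[:,1]/rho]
E
python3 - <<'E'
from h import *
s=state();T=rackT(RACK,YO[0],False)
f=.8065
for dz in(0,-.005,-.01):
    q=wproj(put(V+[0,0,dz],T),s["tool_pos"],s["tcp_rot"])*f+[387,0]
    print(dz);print(np.c_[V*1000,q])
E
```

```text
0
[[-60.     -25.       0.     624.5761 233.4825]
 [-60.     -25.      14.     625.8316 245.6722]
 [-60.      25.       0.     569.8929 233.4461]
 [-60.      25.      14.     568.6611 245.6392]
 [ 60.     -25.       0.     637.8905 107.7799]
 [ 60.     -25.      34.     648.1776 132.746 ]
 [ 60.      25.       0.     557.4722 107.6583]
 [ 60.      25.      34.     547.5971 132.6099]]
-0.005
[[-60.     -25.       0.     624.1428 229.3528]
 [-60.     -25.      14.     625.3762 241.211 ]
 [-60.      25.       0.     570.3176 229.3154]
 [-60.      25.      14.     569.1082 241.1767]
 [ 60.     -25.       0.     636.6938 104.9546]
 [ 60.     -25.      34.     646.3837 128.3015]
 [ 60.      25.       0.     558.6195 104.8358]
 [ 60.      25.      34.     549.3208 128.1664]]
-0.01
[[-60.     -25.       0.     623.7175 225.3373]
 [-60.     -25.      14.     624.9286 236.87  ]
 [-60.      25.       0.     570.734  225.2989]
 [-60.      25.      14.     569.5474 236.8345]
 [ 60.     -25.       0.     635.561  102.2944]
 [ 60.     -25.      34.     644.6994 124.1645]
 [ 60.      25.       0.     559.7054 102.1785]
 [ 60.      25.      34.     550.9385 124.0309]]
```

Run:
```python
from h import *
s=state();f0=s["force"]
servo_line(s["tool_pos"]+[-.03,-.01,.09],rate=.2)
s=st("grip_width","gripper_force","tool_pos","tcp_rot");print(s["force"]-f0)
b=get_image("wrist")
cv2.imwrite("pics/w1.png",b)
c=b[:,255:270].mean(1)
for r in range(90,330,2):
    if np.abs(c[r+2]-c[r]).max()>12: print(r,c[r].astype(int),c[r+2].astype(int))
```

```text
[('time', np.float64(7.6083)), ('grip_width', np.float64(0.5491)), ('gripper_force', np.float64(62.6901)), ('tool_pos', array([0.4673, 0.3437, 0.1491])), ('tcp_rot', array([ 3.1412, -0.2607,  0.3511]))]
[  3.5676   0.0721 -13.6626]
134 [221 228 228] [210 211 202]
136 [210 211 202] [132  99  78]
162 [128  96  76] [167 114  80]
166 [179 120  81] [149 106  79]
168 [149 106  79] [187 124  82]
174 [167 122  88] [223 233 235]
202 [223 232 233] [186 163 152]
204 [186 163 152] [168 113  75]
234 [163 105  61] [145  94  57]
240 [139  91  54] [118  79  50]
306 [100  62  33] [53 49 48]
```

View pics/w1.png

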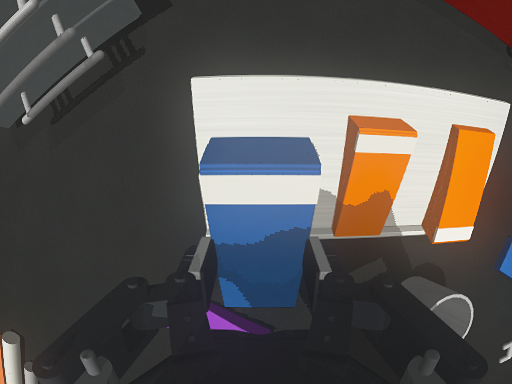

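The wedge is held and lifted clear. In the wrist picture its end-face edges are at rows 137 and 165 and its thin edge at row 307. From these I solve its pose in the hand.

```bash
cat >> h.py <<'E'
from scipy.optimize import least_squares
def inhand(T0,rows,tp,tr,sgn=1):
    """refine wedge pose T0 (world): x,z,pitch from wrist rows of the far-end bottom, far-end top, near-end top edges"""
    far,tf,tn=(.06,.034,.014) if sgn>0 else (-.06,.014,.034)
    P=np.array([[far,0,0],[far,0,tf],[-far,0,tn]])
    mk=lambda v:T0@pose([v[0],0,v[1]],R.from_euler('y',v[2]).as_matrix())
    r=least_squares(lambda v:wproj(put(P,mk(v)),tp,tr)[:,1]-rows,[0,0,0],x_scale=[.001,.001,.01])
    print("inhand dx,dz,dpitch",r.x,"res",r.fun); return mk(r.x)
E
python3 - <<'E'
from h import *
s=state();tp,tr=s["tool_pos"],s["tcp_rot"]
T=rackT(RACK,YO[0],False);T[:3,3]+=tp-[.4977,.354,.06]
T2=inhand(T,np.array([136.7,165.3,307]),tp,tr)
G=np.linalg.inv(pose(tp,R.from_euler('xyz',tr).as_matrix()))
for t in(T,T2):
    g=G@t;print(g)
np.save("g0.npy",G@T);np.save("g0b.npy",G@T2)
E
```

```text
inhand dx,dz,dpitch [-0.0036 -0.0022  0.0307] res [ 0.  0. -0.]
[[ 0.9653  0.0001 -0.261   0.0032]
 [ 0.0003 -1.      0.0006  0.0001]
 [-0.261  -0.0007 -0.9653  0.0112]
 [ 0.      0.      0.      1.    ]]
[[ 0.9729  0.0001 -0.2312  0.0003]
 [ 0.0003 -1.      0.0006  0.0001]
 [-0.2312 -0.0007 -0.9729  0.0143]
 [ 0.      0.      0.      1.    ]]
```

```bash
cat > place.py <<'E'
from h import *
def place(G,T,over=.004,N=5,drop=.05,hover=.12):
    W=T@np.linalg.inv(G);p=W[:3,3];o=R.from_matrix(W[:3,:3]).as_euler('xyz')
    movep(p+[0,0,hover],o); st()
    servo_line(p+[0,0,.012],rate=.25)
    hit=servo_line(p-[0,0,over],rate=.025,until_force=N)
    s=st("force");print("hit",hit,"tcp above plan",s["tool_pos"]-p)
    ungrasp()
    s=st("force","grip_width")
    Rm=W[:3,:3];servo_line(s["tool_pos"]-Rm[:,2]*.10,rate=.25)
E
python3 - <<'E'
from place import *
a=np.load("g0.npy");b=np.load("g0b.npy")
rot=R.from_matrix([a[:3,:3],b[:3,:3]]).mean().as_matrix()
G=pose((a[:3,3]+b[:3,3])/2,rot)
s=state();servo_line(s["tool_pos"]+[0,0,.05],rate=.25)
place(G,TGT[0])
b=get_image("top");c=get_image("scene");w=get_image("wrist")
a=cv2.resize(b[170:230,220:310],(400,300),interpolation=cv2.INTER_CUBIC);c=cv2.resize(c[150:225,200:300],(400,300),interpolation=cv2.INTER_CUBIC)
cv2.imwrite("pics/p1.png",np.vstack([np.hstack([a,c]),np.hstack([cv2.resize(w,(400,300)),0*a])]))
st("tool_pos")
E
```

```text
[('time', np.float64(9.4583))]
[('time', np.float64(10.6)), ('force', array([0.2287, 1.2027, 4.9991]))]
hit True tcp above plan [ 0.0002 -0.     -0.0016]
[('time', np.float64(11.075)), ('force', array([-0.5353, -0.846 , -0.1765])), ('grip_width', np.float64(1.001))]
[('time', np.float64(11.775)), ('tool_pos', array([ 0.5226, -0.0151,  0.1243]))]
```

View pics/p1.png

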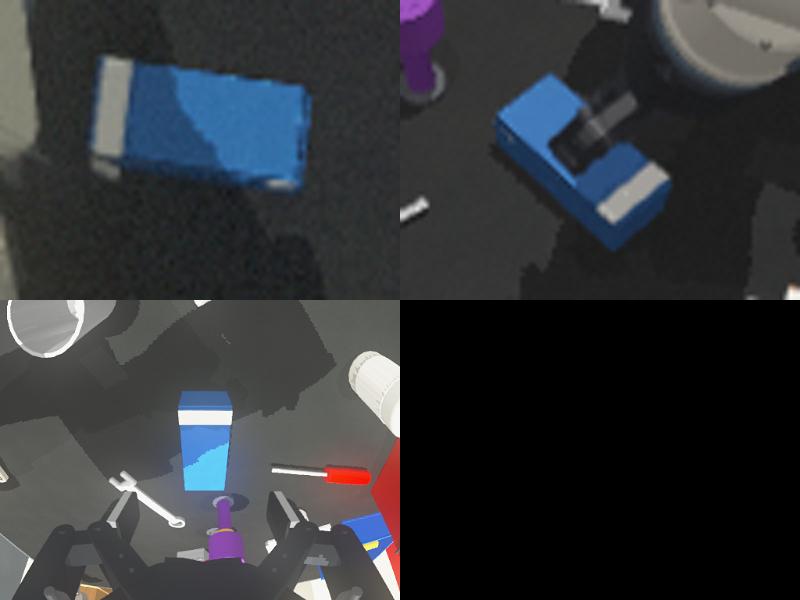

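The blue pair looks level and flush in all three views. I'll check it numerically and pick the middle orange wedge in the same step.

```bash
cat > rows.py <<'E'
from h import *
def fitblock(z=.048):
    top=get_image("top");bm=np.zeros((384,512),np.uint8);bm[174:214,230:300]=top[174:214,230:300].max(2)>75
    n,lab,stt,_=cv2.connectedComponentsWithStats(bm);k=1+np.argmax(stt[1:,4]);m=lab==k
    B=np.array([[x,y,q] for x in(-.06,.06) for y in(-.025,.025) for q in(0,z)])
    f=lambda v:-iou(m,sil("top",[put(B,pose([v[0],v[1],0],Rz(v[2])))]))
    r=minimize(f,[.5187,-.058,BY],method="Nelder-Mead",options=dict(initial_simplex=np.array([[.5187,-.058,BY],[.525,-.058,BY],[.5187,-.05,BY],[.5187,-.058,BY+.1]]),xatol=1e-4,fatol=1e-5))
    print("block",r.x,r.fun)
def rows():
    s=state();b=get_image("wrist");c=b[:,255:266].mean(1)
    for r in range(90,330,2):
        if np.abs(c[r+2]-c[r]).max()>14: print(r,c[r].astype(int),c[r+2].astype(int))
    return s["tool_pos"],s["tcp_rot"],b
E
python3 - <<'E'
from pick import *
from rows import *
fitblock()
pick(1,D1,False,.0135)
s=state();T=rackT(RACK,YO[1],False);g0=s["tool_pos"]
servo_line(g0+[-.03,-.01,.10],rate=.2)
st("grip_width","force")
tp,tr,b=rows();T[:3,3]+=tp-g0
np.savez("o1.npz",T=T,tp=tp,tr=tr)
P=np.array([[.06,0,0],[.06,0,.034],[-.06,0,.014]]);print(wproj(put(P,T),tp,tr))
cv2.imwrite("pics/w2.png",b)
E
```

```text
block [ 0.5199 -0.0554 -1.7017] -0.8898866826378989
[('time', np.float64(12.8417))]
[('time', np.float64(14.1)), ('grip_width', np.float64(0.5049)), ('gripper_force', np.float64(58.5725)), ('force', array([-6.6007, -1.6724, 15.1084]))]
df [-6.6038 -2.0776 15.4602] h 0.015075252586757796
[('time', np.float64(14.7833)), ('grip_width', np.float64(0.0025)), ('force', array([-0.1172, -1.0438, -0.0066]))]
198 [204 213 213] [153 162 164]
222 [151 160 162] [207 214 215]
224 [207 214 215] [140 149 151]
226 [140 149 151] [154 164 167]
232 [157 167 170] [180 190 193]
234 [180 190 193] [74 79 87]
268 [55 59 69] [72 75 83]
276 [64 67 75] [43 46 56]
[[261.6074 133.383 ]
 [261.9673 163.5384]
 [260.965  302.5157]]
```

View pics/w2.png

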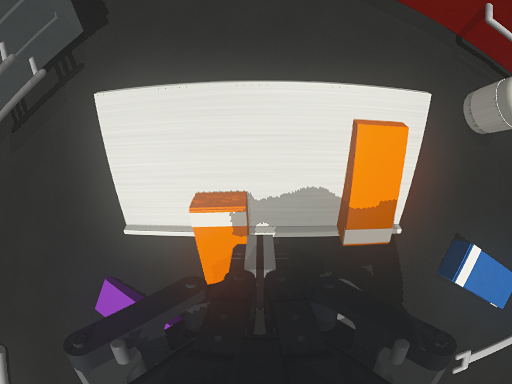

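The blue pair is good: the block fit is within 3 mm of plan. The orange grip failed. The fingers are empty, and the wedge appears at about (220,240) in the wrist view, shifted over the lip. I'll back away and look.

Run:
```python
from h import *
import pickle
s=state();servo_line(s["tool_pos"]+[-.05,-.12,.10],rate=.3);ungrasp()
t=get_image("top");c=get_image("scene");s=st("tool_pos","tcp_rot");w=get_image("wrist")
for n,i in(("t",t),("c",c),("w",w)): np.save(n+".npy",i)
a=cv2.resize(t[125:245,60:220],(400,300),interpolation=cv2.INTER_CUBIC);c2=cv2.resize(c[200:320,260:420],(400,300),interpolation=cv2.INTER_CUBIC)
cv2.imwrite("pics/f1.png",np.vstack([np.hstack([a,c2]),np.hstack([cv2.resize(w,(400,300)),0*a])]))
D={}
get_image("scene");get_image("top")
for cam in("top","scene"):
    for r in regions_of(cam,"orange_wedge_1"):
        D.setdefault(cam,[]).append(r["pixels"]);print(cam,r["score"],r["box"],r["pixels"].sum())
pickle.dump(D,open("d2.pkl","wb"))
```

```text
[('time', np.float64(16.4083)), ('tool_pos', array([0.4505, 0.1321, 0.2629])), ('tcp_rot', array([ 3.1416, -0.262 ,  0.3509]))]
top 0.62 [117.7, 193.1, 27.8, 24.3] 406
top 0.59 [165.3, 149.4, 30.1, 49.1] 952
scene 0.92 [346.4, 226.0, 29.6, 37.4] 808
scene 0.77 [287.9, 221.8, 28.0, 42.8] 813
```

View pics/f1.png

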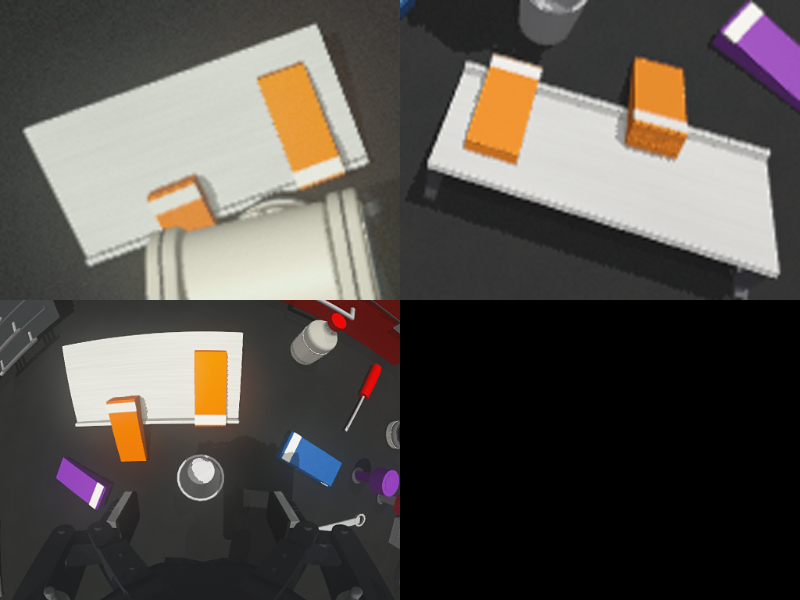

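The middle orange wedge has slid over the lip. Its thick end is still on the plate and its thin end hangs toward the robot, at (125,430) in the wrist tile. I'll fit its full pose from the scene and wrist masks.

```bash
cat > fit6.py <<'E'
from h import *
import pickle
D=pickle.load(open("d2.pkl","rb"))
get_image("wrist");s=state();tp,tr=s["tool_pos"],s["tcp_rot"]
ms=[];
for r in regions_of("wrist","orange_wedge_1"):
    m=r["pixels"];c=np.argwhere(m).mean(0);print(r["score"],m.sum(),c);ms.append((m,c))
wm=min(ms,key=lambda a:abs(a[1][1]-162)+abs(a[1][0]-165))[0]
def wsil(P):
    im=np.zeros((384*S,512*S),np.uint8);h=cv2.convexHull(((wproj(P,tp,tr)+.5)*S-.5).astype(np.float32))
    cv2.fillConvexPoly(im,np.round(h*16).astype(np.int32),255,shift=4)
    return cv2.resize(im,(512,384),interpolation=cv2.INTER_AREA)/255.
sm=D["scene"][0]; tm=D["top"][0]; 
rowmax=np.argwhere(tm)[:,0].max()
def T6(v): return pose(v[:3],R.from_euler('ZYX',v[3:]).as_matrix())
def parts(v):
    P=put(V,T6(v)); return iou(sm,sil("scene",[P])),iou(wm,wsil(P))
f=lambda v:-np.mean(parts(v))
best=None
T0=rackT(RACK,YO[1]+.01,False)
for dx in(.04,.06):
  for pit in(-.5,-.2,.0):
    x0=np.r_[T0[:3,3]+Rz(RACK[2])@[-dx,0,-.01],RACK[2]-.15,pit,0]
    for _ in range(3):
        sx=np.vstack([x0]+[x0+np.eye(6)[i]*[.008,.008,.008,.08,.08,.03][i] for i in range(6)])
        r=minimize(f,x0,method="Nelder-Mead",options=dict(initial_simplex=sx,maxiter=250));x0=r.x
    print(dx,pit,r.x,r.fun)
    if best is None or r.fun<best.fun: best=r
T=T6(best.x);print(best.x,parts(best.x))
P=put(V,T);loc=(P-[RACK[0],RACK[1],0])@Rz(RACK[2]);print("corners in rack frame mm",np.c_[V*1e3,loc*1e3].round(0))
np.save("o2.npy",T)
E
python3 fit6.py
```

```text
0.91 3968 [111.7382 268.8934]
0.59 3257 [163.3994 163.3052]
0.04 -0.5 [ 0.458   0.2761  0.0229  0.3798 -0.4183  0.0328] -0.9431303404133005
0.04 -0.2 [ 0.4581  0.276   0.023   0.3776 -0.4151  0.0258] -0.9430188307822611
0.04 0.0 [ 0.4584  0.2758  0.0231  0.376  -0.4178  0.0199] -0.9425331492058578
0.06 -0.5 [ 0.4581  0.276   0.0225  0.3786 -0.4183  0.0297] -0.9431630054079418
0.06 -0.2 [ 0.458   0.2761  0.0229  0.3758 -0.4203  0.0398] -0.9431664823592869
0.06 0.0 [ 0.4581  0.2762  0.0228  0.3795 -0.4205  0.0387] -0.9435766638879229
[ 0.4581  0.2762  0.0228  0.3795 -0.4205  0.0387] (np.float64(0.9443884804036942), np.float64(0.9427648473721517))
corners in rack frame mm [[ -60.  -25.    0. -137.   16.   -3.]
 [ -60.  -25.   14. -142.   16.   10.]
 [ -60.   25.    0. -139.   66.   -1.]
 [ -60.   25.   14. -144.   65.   12.]
 [  60.  -25.    0.  -27.   19.   46.]
 [  60.  -25.   34.  -41.   18.   77.]
 [  60.   25.    0.  -29.   69.   48.]
 [  60.   25.   34.  -43.   68.   79.]]
```

Run:
```python
from h import *
z3=np.zeros(3)
for y in(0,.025,.0425):
    for x in(.011,-.011):
        P=np.array([[x,y,t] for t in(-.02,-.01,0,.01,.02,.025)])
        print(y,x,wproj(P,z3,z3).round(0).tolist())
im=np.load("w.npy")
crop=im[225:365,110:220];cv2.imwrite("pics/pad.png",np.hstack([cv2.resize(crop,None,fx=3.4,fy=3.4,interpolation=cv2.INTER_CUBIC),cv2.resize(cv2.imread("pics/w1.png")[225:365,160:270],None,fx=3.4,fy=3.4,interpolation=cv2.INTER_CUBIC)]))
```

```text
0 0.011 [[261.0, 239.0], [261.0, 230.0], [261.0, 223.0], [261.0, 216.0], [261.0, 210.0], [261.0, 207.0]]
0 -0.011 [[261.0, 276.0], [261.0, 266.0], [261.0, 257.0], [261.0, 249.0], [261.0, 242.0], [261.0, 238.0]]
0.025 0.011 [[311.0, 238.0], [308.0, 230.0], [305.0, 223.0], [303.0, 216.0], [301.0, 210.0], [300.0, 207.0]]
0.025 -0.011 [[308.0, 275.0], [305.0, 265.0], [303.0, 257.0], [301.0, 249.0], [299.0, 241.0], [298.0, 238.0]]
0.0425 0.011 [[344.0, 238.0], [340.0, 230.0], [336.0, 222.0], [332.0, 216.0], [328.0, 210.0], [326.0, 207.0]]
0.0425 -0.011 [[340.0, 274.0], [335.0, 264.0], [332.0, 256.0], [328.0, 248.0], [325.0, 241.0], [324.0, 238.0]]
```

View pics/pad.png

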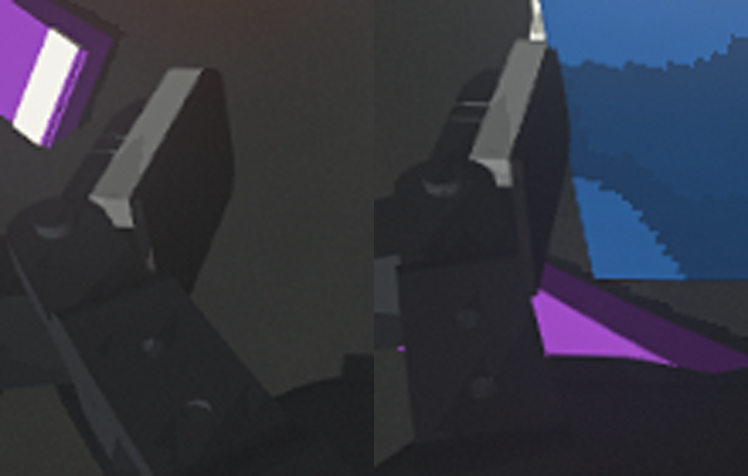

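The pad crops show the tips lie behind where I assumed: open about (173,246), gripped about (210,238). That puts them roughly 20 mm short of the description, so my grip on the wedge was too shallow. I'll take the other orange wedge first and touch the plate to find the true tip depth.

```bash
sed -i 's/P(.03,-.03)\[0\]/P(.03,-.07)[0]/; s/P(.03,.012)\[0\],rate=.2/P(.03,.025)[0],rate=.2/; s/rate=.03,until/rate=.04,until/' pick.py
python3 - <<'E'
from pick import *
T=rackT(RACK,YO[2],True)
print(ik(*tool2(T,.03,-1,D2,np.radians(15),-.07)))
pick(2,D2,True,.007)
s=state();g0=s["tool_pos"]
np.savez("o1.npz",T=T,tp=g0,tr=s["tcp_rot"])
servo_line(g0+[-.015,-.005,.03],rate=.15)
st("grip_width","gripper_force","force")
E
```

```text
[0.2434 0.641  1.9605 0.1004 0.2811 1.3703]
[('time', np.float64(17.3583))]
[('time', np.float64(19.5417)), ('force', array([-4.3501, -1.4632, 10.9719]))]
hit True h -0.019906458992541665
[('time', np.float64(20.275)), ('grip_width', np.float64(0.5747)), ('gripper_force', np.float64(70.731)), ('force', array([-18.7657,  -6.14  ,  37.1576]))]
df [-18.8567  -6.1722  37.6853] h -0.010397931005728615
[('time', np.float64(20.6667)), ('grip_width', np.float64(0.5701)), ('gripper_force', np.float64(62.9849)), ('force', array([-0.376 , -0.3149, -4.2916]))]
```

The open tips touch the plate at h = −20 mm, so the grip is now full depth and the wedge weighs right in the hand (−4.3 N). Next I check its in-hand pose by image rows, then place it.

Run:
```python
from rows import *
s=state();servo_line(s["tool_pos"]+[-.015,-.005,.08],rate=.2)
d=np.load("o1.npz");T=d["T"]
tp,tr,b=rows();T[:3,3]+=tp-d["tp"]
print(tr,d["tr"])
P=np.array([[-.06,0,0],[-.06,0,.014],[.06,0,.034]]);print(wproj(put(P,T),tp,tr))
Q=np.linalg.inv(pose(tp,R.from_euler('xyz',tr).as_matrix()))@T;print(Q);np.save("g1.npy",Q)
```

```text
148 [225 233 235] [210 219 223]
150 [210 219 223] [185 194 197]
152 [185 194 197] [ 75 125 202]
154 [ 75 125 202] [ 57 111 202]
168 [ 26 128 236] [ 10 143 245]
248 [ 10 125 239] [ 10 106 213]
250 [ 10 106 213] [ 10  90 194]
[-3.1412 -0.2595  0.3509] [-3.1415 -0.2588  0.3522]
[[261.5984 150.5334]
 [261.7402 165.5659]
 [260.8728 357.6872]]
[[-0.9653  0.0001 -0.261  -0.0021]
 [ 0.0001  1.     -0.0003  0.0002]
 [ 0.261  -0.0003 -0.9653 -0.0102]
 [ 0.      0.      0.      1.    ]]
```

Run:
```python
from place import *
G=np.load("g1.npy")
T=pose(BASE+[.0005,.001,.048],Rz(BY-np.pi/2))
place(G,T)
s=state()
w=get_image("wrist");tp,tr=s["tool_pos"],s["tcp_rot"]
out=[]
for r in regions_of("wrist","orange_wedge_1"): m=r["pixels"];print(r["score"],m.sum(),np.argwhere(m).mean(0));out.append(m)
np.savez("pl.npz",w=w,tp=tp,tr=tr,ms=np.array(out))
t=get_image("top");c=get_image("scene")
np.savez("pl2.npz",t=t,c=c)
for cam in("top",):
    for r in regions_of(cam,"orange_wedge_1"): print(cam,r["score"],r["box"],r["pixels"].sum())
get_image("scene")
sm=[]
for r in regions_of("scene","orange_wedge_1"): print("scene",r["score"],r["box"],r["pixels"].sum());sm.append(r["pixels"])
np.save("sm.npy",np.array(sm))
```

```text
[('time', np.float64(22.125))]
[('time', np.float64(23.2333)), ('force', array([0.3947, 0.1031, 6.2547]))]
hit True tcp above plan [ 0.0004 -0.0001 -0.0001]
[('time', np.float64(23.6917)), ('force', array([-0.0289,  0.2702, -0.0872])), ('grip_width', np.float64(1.0009))]
0.79 8902 [197.0054 259.8378]
0.56 1973 [252.2615  30.2499]
top 0.61 [118.1, 191.6, 38.8, 43.6] 854
scene 0.81 [221.7, 162.3, 46.6, 44.2] 803
scene 0.66 [348.6, 225.3, 30.1, 37.1] 820
```

```bash
cat > fit7.py <<'E'
from h import *
d=np.load("pl.npz");tp,tr=d["tp"],d["tr"];wm=d["ms"][0];sm=np.load("sm.npy")
def wsil(P):
    im=np.zeros((384*S,512*S),np.uint8);h=cv2.convexHull(((wproj(P,tp,tr)+.5)*S-.5).astype(np.float32))
    cv2.fillConvexPoly(im,np.round(h*16).astype(np.int32),255,shift=4)
    return cv2.resize(im,(512,384),interpolation=cv2.INTER_AREA)/255.
x0=np.array([.519,-.057,BY-np.pi/2]);mk=lambda v:put(V,pose([v[0],v[1],.048],Rz(v[2])))
for n,f in(("scene",lambda v:-iou(sm[0],sil("scene",[mk(v)]))),("wrist",lambda v:-iou(wm,wsil(mk(v))))):
    sx=np.vstack([x0,x0+[.01,0,0],x0+[0,.01,0],x0+[0,0,.1]])
    r=minimize(f,x0,method="Nelder-Mead",options=dict(initial_simplex=sx));print(n,r.x-x0,r.fun)
get_image("top");tm=regions_of("top","orange_wedge_1");tm=[r["pixels"] for r in tm];tm=min(tm,key=lambda m:abs(np.argwhere(m).mean(0)-[213,137]).sum());print(tm.sum(),np.argwhere(tm).mean(0))
T6=lambda v:pose(v[:3],R.from_euler('ZYX',v[3:]).as_matrix())
f=lambda v:-iou(tm,sil("top",[put(V,T6(v))]))-iou(sm[1],sil("scene",[put(V,T6(v))]))
x0=np.array([.4581,.2762,.0228,.3795,-.4205,.0])
for _ in range(3):
    sx=np.vstack([x0]+[x0+np.eye(6)[i]*[.008,.008,.008,.08,.08,.03][i] for i in range(6)])
    r=minimize(f,x0,method="Nelder-Mead",options=dict(initial_simplex=sx,maxiter=300));x0=r.x
print(r.x,r.fun)
E
python3 fit7.py
```

```text
scene [ 0.0021  0.0008 -0.0153] -0.7939755758060892
wrist [ 0.0002  0.0004 -0.0152] -0.9593351323522336
854 [214.7775 136.5059]
[ 0.4617  0.2748  0.0271  0.3814 -0.4403  0.0015] -1.7739225657265316
```

The lower orange wedge is within 2 mm of plan. The leaning wedge's two fits agree to about 4 mm, and its thin edge works out at z = 0 as it should. Now I pick it.

```bash
cat > p3.py <<'E'
from h import *
T=pose([.460,.2755,.025],R.from_euler('ZYX',[.38,-.43,0]).as_matrix())
TU=pose(BASE+[.0007,.0012,.072],Rz(BY+np.pi/2)@TILT)
d=np.radians(11);off=np.array([-.012,0,0])
def P(h,a=0):
    p,o=tool2(T,h,1,D1,d,a);return p+T[:3,:3]@off,o
if __name__=="__main__":
    G=np.linalg.inv(pose(P(-.007)[0],R.from_euler('xyz',P(-.007)[1]).as_matrix()))@T
    W=TU@np.linalg.inv(G);o=R.from_matrix(W[:3,:3]).as_euler('xyz')
    q=[ik(*P(-.007,.09)),ik(*P(-.007)),ik(W[:3,3]+[0,0,.12],o),ik(W[:3,3],o)];print(q)
    assert all(x is not None for x in q)
    s=state();servo_line(s["tool_pos"]+[-.03,.05,.08],rate=.3)
    movep(*P(-.007,.10))
    hit=servo_line(P(-.007)[0],rate=.1,until_force=12)
    s=st("force","tool_pos");print("hit",hit,P(-.007)[0]);f0=s["force"]
    if not hit:
        gripper_close();s=st("grip_width","gripper_force");print(s["force"]-f0)
        tp0=s["tool_pos"]
        servo_line(tp0+[0,0,.10],rate=.15);s=st("grip_width","force","tcp_rot")
        Q=np.linalg.inv(pose(tp0,R.from_euler('xyz',P(-.007)[1]).as_matrix()))@T;np.save("g2.npy",Q)
        T1=pose(s["tool_pos"],R.from_euler('xyz',s["tcp_rot"]).as_matrix())@Q
        print(wproj(put(np.array([[.06,0,0],[.06,0,.034],[-.06,0,.014]]),T1),s["tool_pos"],s["tcp_rot"]))
        from rows import rows
        _,_,b=rows();cv2.imwrite("pics/w3.png",b)
E
python3 p3.py
```

```text
[array([ 0.5497,  0.3739,  2.1226, -0.0995,  0.4122,  1.827 ]), array([ 0.5418,  0.5799,  2.098 , -0.1661,  0.2318,  1.8898]), array([-0.1321,  0.4773,  1.6855,  0.0008,  1.336 ,  1.5726]), array([-0.1321,  0.6462,  1.7333,  0.0008,  1.1193,  1.5724])]
[('time', np.float64(27.4917)), ('force', array([-0.4801,  0.5446,  0.7393])), ('tool_pos', array([0.4528, 0.2726, 0.0141]))]
hit False [0.4526 0.2725 0.0136]
[('time', np.float64(27.9167)), ('grip_width', np.float64(0.5766)), ('gripper_force', np.float64(60.3314))]
[-2.488  -1.5664  6.6517]
[('time', np.float64(28.7417)), ('grip_width', np.float64(0.5738)), ('force', array([-0.1757, -0.4306, -3.9345])), ('tcp_rot', array([ 3.1413, -0.2364,  0.38  ]))]
[[261.6089 119.1782]
 [262.0816 144.4847]
 [260.9148 320.3804]]
120 [206 217 217] [184 199 210]
122 [184 199 210] [ 58  96 165]
128 [ 60  99 170] [ 57 104 187]
130 [ 57 104 187] [ 59  99 172]
142 [ 57 102 183] [ 35 136 241]
146 [ 38 134 239] [ 57 106 190]
148 [ 57 106 190] [ 41 134 238]
154 [ 33 127 236] [197 217 222]
156 [197 217 222] [219 228 231]
190 [218 228 231] [194 221 232]
192 [194 221 232] [ 25 127 236]
244 [ 10 105 209] [ 10  88 177]
320 [ 10  70 143] [  9  64 122]
322 [  9  64 122] [42 47 60]
```

Measured rows 122, 144 and 323 match prediction with the same bias as the blue wedge, so the in-hand pose is good. I'll place it.

Run:
```python
from place import *
from p3 import TU
s=state();servo_line(s["tool_pos"]+[0,0,.05],rate=.25)
place(np.load("g2.npy"),TU,hover=.10)
s=state();servo_line(s["tool_pos"]+[0,0,.05],rate=.3)
s=state();tp,tr=s["tool_pos"],s["tcp_rot"]
w=get_image("wrist");t=get_image("top");c=get_image("scene")
a=cv2.resize(t[160:220,220:310],(400,300),interpolation=cv2.INTER_CUBIC);c2=cv2.resize(c[130:220,190:310],(400,300),interpolation=cv2.INTER_CUBIC)
j=cv2.resize(t[160:235,290:390],(400,300),interpolation=cv2.INTER_CUBIC)
cv2.imwrite("pics/p3.png",np.vstack([np.hstack([a,c2]),np.hstack([cv2.resize(w,(400,300)),j])]))
get_image("wrist")
for r in regions_of("wrist","orange_wedge_1"): m=r["pixels"];print(r["score"],m.sum(),np.argwhere(m).mean(0))
np.savez("pl.npz",w=w,tp=tp,tr=tr,ms=np.array([r["pixels"] for r in regions_of("wrist","orange_wedge_1")]))
```

```text
[('time', np.float64(30.3917))]
[('time', np.float64(31.4)), ('force', array([-0.5541,  0.241 ,  4.1526]))]
hit True tcp above plan [ 0.0006 -0.0001  0.0007]
[('time', np.float64(31.8583)), ('force', array([-0.7627,  0.6644,  0.5509])), ('grip_width', np.float64(1.0014))]
0.72 6614 [147.5163 259.7977]
0.54 349 [ 87.298  260.3811]
```

View pics/p3.png

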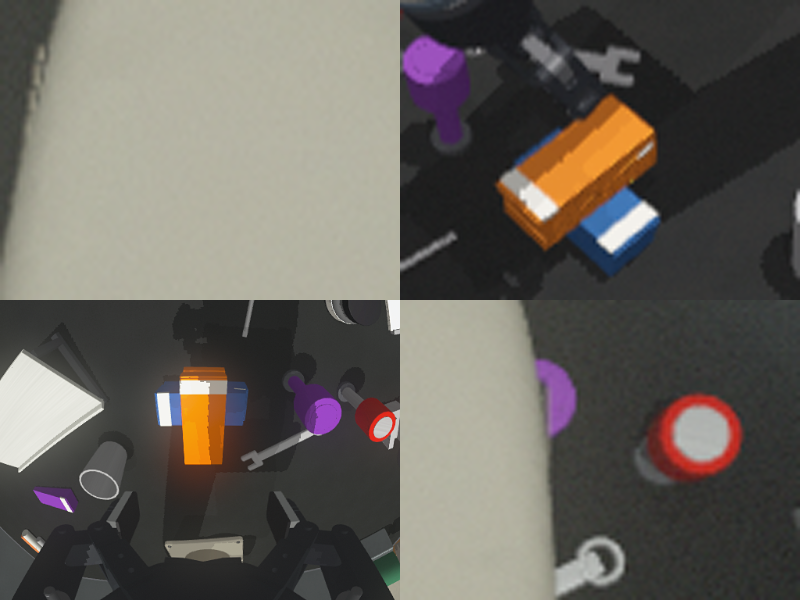

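The stack looks level, crossed and flush, and the jack stands undisturbed at (703,430) in the tile. Next: a numeric check of the orange block, then pick the jack by its head.

```bash
cat > jk.py <<'E'
from h import *
d=np.load("pl.npz");tp,tr=d["tp"],d["tr"];wm=d["ms"].any(0)
B=np.array([[x,y,q] for x in(-.06,.06) for y in(-.025,.025) for q in(.048,.096)])
def wsil(P):
    im=np.zeros((384*S,512*S),np.uint8);h=cv2.convexHull(((wproj(P,tp,tr)+.5)*S-.5).astype(np.float32))
    cv2.fillConvexPoly(im,np.round(h*16).astype(np.int32),255,shift=4)
    return cv2.resize(im,(512,384),interpolation=cv2.INTER_AREA)/255.
x0=np.array([.519,-.057,BY+np.pi/2])
r=minimize(lambda v:-iou(wm,wsil(put(B,pose([v[0],v[1],0],Rz(v[2]))))),x0,method="Nelder-Mead",options=dict(initial_simplex=np.vstack([x0,x0+[.01,0,0],x0+[0,.01,0],x0+[0,0,.1]])))
print("orange block",r.x-x0,r.fun)
best=None
for yaw in(np.radians(77.6),np.radians(-102.4)):
    o=[np.pi,0,yaw];q=[ik([*JK,.2],o),ik([*JK,.076],o),ik([.519,-.057,.28],o),ik([.519,-.057,.172],o)];print(yaw,q)
    if all(x is not None for x in q) and (best is None or abs(q[3][5])<abs(best[1][3][5])): best=(o,q)
o=best[0]
movep([*JK,.2],o);st()
# wrist check of the head: mask fit
s=state();tp,tr=s["tool_pos"],s["tcp_rot"];w=get_image("wrist")
c=wproj(np.array([[*JK,.115]]),tp,tr)[0];print("head predicted",c)
for m in regions_of("wrist","jack"): print(m["score"],m["box"],w[m["pixels"]].mean(0).astype(int))
hsv=cv2.cvtColor(w,cv2.COLOR_BGR2HSV);red=((hsv[...,0]<8)|(hsv[...,0]>172))&(hsv[...,1]>120)&(hsv[...,2]>80)
n,lab,stt,cen=cv2.connectedComponentsWithStats(red.astype(np.uint8));k=[i for i in range(1,n) if stt[i,4]>300];print(stt[k],cen[k])
P=np.r_[circ(.025,.115),circ(.025,.074)]+[*JK,0];q=wproj(P,tp,tr);print("model head box",q.min(0),q.max(0),"top face",q[:24].min(0),q[:24].max(0))
E
python3 jk.py
```

```text
orange block [0.0022 0.0003 0.0021] -0.9674089206823223
1.3543754995475996 [array([-0.5496,  0.3985,  1.7268,  0.    ,  1.0163, -0.3332]), array([-0.5496,  0.5718,  1.7915, -0.    ,  0.7783, -0.3332]), array([-0.1322,  0.2042,  1.799 , -0.    ,  1.1383,  0.0842]), array([-0.1322,  0.3419,  1.8955, -0.    ,  0.9043,  0.0842])]
-1.7872171540421935 [None, None, None, None]
[('time', np.float64(34.6917))]
head predicted [259.7161 194.4915]
0.98 [230.9, 150.8, 55.2, 71.0] [ 59  62 108]
0.86 [224.0, 39.4, 66.9, 60.9] [182  79 150]
[[ 384   11   71   34 1291]
 [ 469   28   22   55  305]
 [ 230  166   58   56 1304]] [[419.5391  27.8629]
 [476.8164  58.3082]
 [258.7876 192.3236]]
model head box [229.9396 156.0317] [289.4112 221.9277] top face [229.9396 165.3067] [289.4112 221.9277]
```

The jack head matches its predicted box to a pixel. I'll grip and lift it.

Run:
```python
from h import *
o=[np.pi,0,np.radians(77.6)]
hit=servo_line([*JK,.078],o,rate=.12,until_force=10);f0=st("force","tool_pos")["force"];print(hit)
if not hit:
    gripper_close();s=st("grip_width","gripper_force","tool_pos");print(s["force"]-f0)
    z0=s["tool_pos"][2];servo_line([*JK,z0+.03],rate=.1);s=st("grip_width","force","moment");print(s["force"]-f0)
    open("z0","w").write(str(z0))
    w=get_image("wrist");cv2.imwrite("pics/jk.png",w)
```

```text
[('time', np.float64(35.9583)), ('force', array([ 0.1581,  0.3177, -0.423 ])), ('tool_pos', array([ 0.5099, -0.2983,  0.0787]))]
False
[('time', np.float64(36.3917)), ('grip_width', np.float64(0.5646)), ('gripper_force', np.float64(61.1582)), ('tool_pos', array([ 0.5095, -0.2982,  0.0789]))]
[-1.7751  0.1189  6.5284]
[('time', np.float64(36.85)), ('grip_width', np.float64(0.5665)), ('force', array([ 0.5173, -0.6654, -5.4472])), ('moment', array([-0.0008, -0.0318,  0.0229]))]
[ 0.3593 -0.9831 -5.0241]
```

View pics/jk.png

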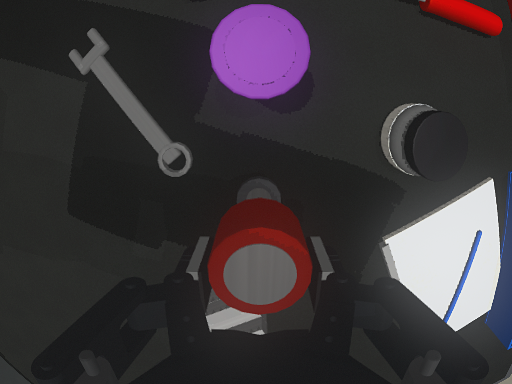

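The red head, centred at (260,265), is held upright between the pads and clear of the purple one at (260,50). I'll carry it over and set it down.

Run:
```python
from h import *
z0=float(open("z0").read());C=[.520,-.057]
servo_line([*JK,z0+.19],rate=.2)
servo_line([*C,z0+.19],rate=.2)
servo_line([*C,z0+.108],rate=.15);sleep(.2)
hit=servo_line([*C,z0+.089],rate=.02,until_force=3)
s=st("force","tool_pos","grip_width");print(hit,"foot z",s["tool_pos"][2]-z0,"jack rel",s["tool_pos"][:2])
if hit:
    ungrasp();s=st("force");servo_line(s["tool_pos"]+[0,0,.13],rate=.15)
    sleep(1.2)
    s=state();tp,tr=s["tool_pos"],s["tcp_rot"];w=get_image("wrist")
    hsv=cv2.cvtColor(w,cv2.COLOR_BGR2HSV);red=((hsv[...,0]<8)|(hsv[...,0]>172))&(hsv[...,1]>120)&(hsv[...,2]>80)
    n,lab,stt,cen=cv2.connectedComponentsWithStats(red.astype(np.uint8));k=[i for i in range(1,n) if stt[i,4]>300];print(stt[k])
    q=wproj(circ(.025,.211)+[*C,0],tp,tr);print("model top face",q.min(0),q.max(0))
    q=wproj(circ(.018,.096)+[*C,0],tp,tr);print("foot",q.min(0),q.max(0))
    get_image("scene")
    for m in regions_of("scene","jack"):
        print("scene",m["score"],m["box"])
        if "d" not in globals() : pass
        print(iou(m["pixels"],sil("scene",[J+[*C,.096] for J in JACK])))
    st()
```

```text
[('time', np.float64(40.7667)), ('force', array([-0.3113, -0.1766,  4.0266])), ('tool_pos', array([ 0.5199, -0.057 ,  0.174 ])), ('grip_width', np.float64(0.5628))]
True foot z 0.09505194469200959 jack rel [ 0.5199 -0.057 ]
[('time', np.float64(41.225)), ('force', array([ 1.037 ,  0.6692, -0.4884]))]
[[  414     0    76   246 10667]
 [  473     0    39   262  5835]
 [  232   156    57    63  1591]
 [  377   179    53    18   773]]
model top face [233.7226 164.7319] [291.5412 219.8923]
foot [247.5004 150.4466] [276.6332 178.8833]
scene 0.89 [191.3, 143.8, 22.2, 32.1]
0.0
scene 0.64 [231.1, 138.5, 21.5, 44.1]
0.9404484066851752
scene 0.64 [198.2, 234.7, 28.1, 44.0]
0.0
[('time', np.float64(43.5917))]
```

The foot seated at z = 0.095. After standing free for over a second, the jack's silhouette matches an upright jack at the stack centre (IoU 0.94). I'm handing in.

Run:
```python
from cell import *
print(close_job())
```

```text
the job is handed in; nothing more can be done
None
```

I built the stack and handed the job in at about 44 s: both wedge pairs measured within about 3 mm of plan, the jack stood upright on the middle in the last check, and no pass or fail result came back.

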